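# Press the short probe thermometer home in its foam pocket

### The arm

A 6-joint arm with a two-finger parallel gripper is mounted at the origin on the work surface. World frame = base frame: x ahead of the robot, y to its left, z up, the work surface at z = 0. Lengths are in m, angles in rad, forces in N, time in s.
With the tool pointing down it reaches from about 0.3 to 0.825 m from the base axis. Payload 5.4 kg.
Tool frame: the origin (TCP) lies at the very end of the fingers, on their centre line; the grasp point (between the pads) lies 19 mm behind it; z points along the fingers, x is the direction in which the jaws open and shut, and the axes are right-handed (so a half turn about z gives the same grasp; the last joint's range is limited). The gripper opens to 92 mm and grips with 3 to 60 N. Pads are 20 mm wide; open, the fingers measure 128 mm over their backs; the gripper's body (75 mm by 189 mm) begins 69 mm behind the grasp point.
Start: joints at [-0.21, 0.158, 1.597, -0, 1.386, -0.21], TCP at [0.575, -0, 0.215] pointing down, gripper open.
Joint ranges: [-2.91, 2.91], [-0.94, 2.29], [0.18, 2.7], [-1.29, 4.43], [0.17, 2.64], [-3, 3]. Speed limits (rad/s): [2.57, 2.57, 3.14, 3.14, 3.14, 3.14].

### API

Orientations are given as a rotation vector (axis times angle).
In Python, from workcell import bot gives the robot as it stands. Calls block until the motion is done:
- bot.goto(position, orientation): joint-space move of the TCP to a pose.
- bot.line_to(position, rot=None, max_speed=0.15): straight line of the TCP; rot=None keeps the orientation; max_speed is the mean speed in m/s.
- bot.set_joints(angles): joint-space move.
- bot.set_gripper(opening, newtons=None): opening from 0.0 (shut) to 1.0 (fully open); newtons is the grip in N (None keeps the last); returns when the fingers have stopped.
- bot.hold(seconds).
- bot.inverse_kinematics(position, orientation): joint angles nearest the present ones, or None.
- bot.read_camera(name): name is "scene" or "side" or "wrist"; returns a dict with "pixels" (480x640x3 uint8, blue, green, red), "fx", "fy", "cx", "cy" (pixels), "k1" (the pictures are not rectified: a ray, as slopes to the right and down, at radius r is drawn at 1 + k1 r^2 times it, then the intrinsics apply), "R" (3x3) and "t" (3): a world point X has camera coordinates R X + t. Camera axes: x right, y down, z forward; pixel columns grow to the right and rows downward; lengths in m; the calibration is good to about 2 mm. A picture is of the moment at which its call begins. There is no depth.
A pose or a line that the arm cannot do raises bot.MotionError and nothing moves.
- bot.job_done(): hands the job in, once; it reports no verdict.
Readings, each from a call of its own:
- bot.current_clock(): time.
- bot.current_joints(): joint angles.
- bot.current_joint_vel(): joint speeds.
- bot.current_effort(): joint torques, N m.
- bot.current_ee_pos(): TCP position.
- bot.current_tool_rot(): TCP orientation.
- bot.current_contact_force(): force on the tool from outside, world axes, zero at the start.
- bot.current_ft_torque(): the same for the moment, N m.
- bot.current_opening(): opening from 0.0 (shut) to 1.0 (fully open).
Only numpy, scipy, OpenCV 4.12 (cv2) and the standard library are available. Lean on these libraries where they do the work, as an engineer would, in place of code of your own. Each camera call takes 0.05 s, during which the arm holds its last target. There are 200 camera calls.

### The job

Put the short-probed food thermometer back into its own pocket in the dark foam of the tray (the pocket with the short probe channel): lay it in with its probe in the channel, press it down until it sits fully home on the pocket floor, and let go. The long-probed thermometer is still in use: leave it lying where it is.

Things in the scene. Friction and masses are not known exactly. Their poses are not given: they have to be found in the camera images.
- short_mid (a point): Centre (half-way up) of the white plastic handle, 104 (x) x 36 (y) x 36 (z) mm, of the short-probed thermometer, 0.16 kg, loose on the worktop, display up. x points along the handle to its steel probe, z up. Grasp across the 36 mm width at mid-handle. Pressed home it stands 12 mm proud of the foam; its pocket's springy sides stop it about 8 mm short until it is pressed down with 5 to 15 N.
- short_tip (a point): Free end of the short thermometer's probe (10 mm thick, 50 mm long, out of the handle's +x end): 102 mm ahead (+x) of and 7 mm below short_mid, same axes.
- pocket (a point): Where short_mid is once home; x points to the probe channel (28 mm wide, ends 118 ahead), z up. Fixed dark foam, top 6 above this point, 42 above the worktop; pocket 24 deep, handle part 122 long, 32 wide at the foot (springy, yields 9 a side), bevelled to 142 x 61 at the top. Dark finger cut-outs beside mid-handle, as deep, 60 long (x), reach 60 either side: holding fingers can go down and open there.
- long_mid (a point): Centre (half-way up) of the handle of the long-probed thermometer, a bystander on the worktop: same white handle, axes alike, probe 130 mm long. Must stay. Its own pocket, parallel to the short one's and 108 mm to that one's +y side, has a longer channel and no finger cut-outs and stays empty. Both are in one fixed aluminium tray, 304 (x) x 244 mm, centred 70 mm ahead and 40 mm to +y of pocket.
There are look-alikes about, which are no part of the job. Leave any blue or orange look-alike of the part that bears short_mid alone.

How it is judged:
By the outcome, as a careful person would: the job done as asked, in the order asked, and still so for the second after the job is handed in, with the robot touching nothing.
It also fails if it takes over 35 s, if anything falls off the work surface, if the arm or the gripper's body presses on something with over 40 N, if the wrist force passes 120 N, or if a joint passes its speed limit or range.

## Working session

There is one attempt and no reset: what is moved stays moved. The work goes in short steps, each a Python script; the robot and the scene stay as the last script left them, time stands still between calls to the robot, and variables do not carry over. Pictures are saved under pics/ and viewed, about 8 in all and at most 12, crops included, and the job is handed in when it is done.

```bash
mkdir -p pics; ls; python3 - <<'E'
from workcell import bot
import cv2,numpy as np,pickle
for n in ("scene","side","wrist"):
    c=bot.read_camera(n); pickle.dump(c,open(f"pics/{n}0.pkl","wb")); cv2.imwrite(f"pics/{n}0.png",c["pixels"])
    print(n,c["fx"],c["k1"],(-np.array(c["R"]).T@c["t"]).round(3))
E
```

```text
pics
scene 607.9264341064214 0.02453057445800557 [0.99  0.178 1.138]
side 471.9191651251785 -0.10941127324623198 [ 0.234 -0.758  0.78 ]
wrist 340.93952494554185 0.016348304682805372 [0.575 0.068 0.384]
```

View pics/scene0.png

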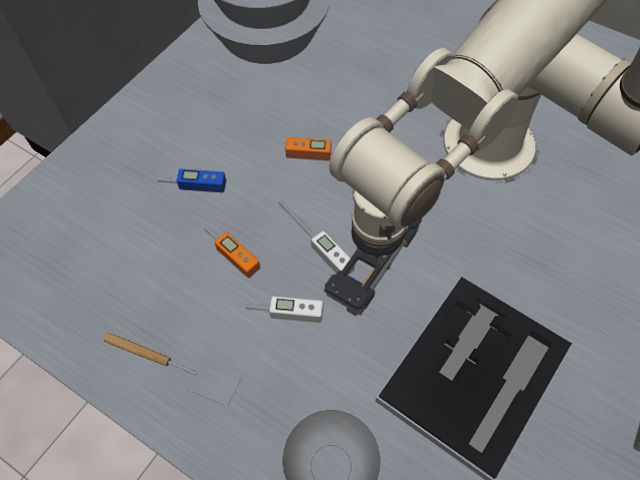

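View pics/side0.png

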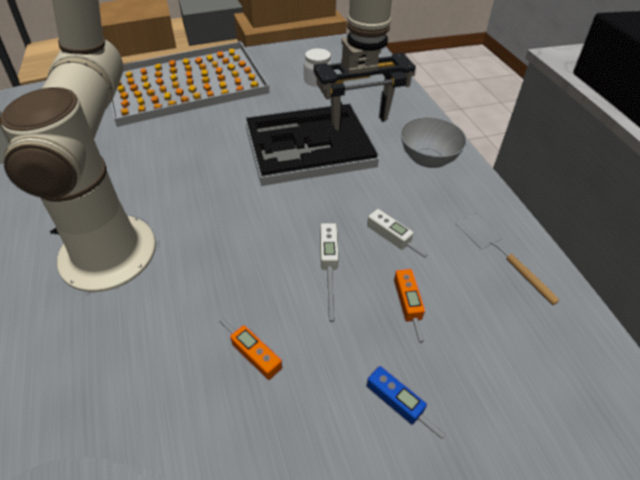

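Scene picture: the white short-probe candidate is at scene (297,308) / side (390,228). The white long-probe one, which must stay, is at (330,250) / (330,245). The orange look-alikes are at (237,255) and (308,148), and the blue one is at (201,180). The tray is at (475,375), with the short pocket and its cut-outs near (470,340). I choose the white one at (297,308) and check it in a close crop.

```bash
cat > h.py <<'E'
import cv2,numpy as np
from scipy.spatial.transform import Rotation as Ro
def D(c): return np.array([c["k1"],0,0,0,0.]),np.array([[c["fx"],0,c["cx"]],[0,c["fy"],c["cy"]],[0,0,1.]])
def ray(c,uv,z):
    d,K=D(c); R=np.array(c["R"]);t=np.array(c["t"])
    n=cv2.undistortPoints(np.float64(uv).reshape(-1,1,2),K,d)[:,0]
    r=np.c_[n,np.ones(len(n))]@R; o=-R.T@t
    return o+r*((z-o[2])/r[:,2])[:,None]
def proj(c,X):
    d,K=D(c); return cv2.projectPoints(np.float64(X).reshape(-1,1,3),cv2.Rodrigues(np.array(c["R"]))[0],np.float64(c["t"]),K,d)[0][:,0]
def down(phi): # jaw axis x at world angle phi, tool z down
    return (Ro.from_euler('z',phi)*Ro.from_euler('x',np.pi)).as_rotvec()
E
python3 - <<'E'
from h import *
import pickle
s=pickle.load(open("pics/scene0.pkl","rb")); d=pickle.load(open("pics/side0.pkl","rb"))
for n,c,p in(("scene",s,[[297,306],[247,307],[330,248],[281,204],[470,340],[482,310],[446,378]]),("side",d,[[390,226],[425,255],[330,243],[332,318],[295,153]])):
    print(n,ray(c,p,.036).round(3).tolist())
a=cv2.resize(s["pixels"][285:335,235:335],None,fx=5,fy=5,interpolation=2)
b=cv2.resize(s["pixels"][270:480,370:580],None,fx=2.5,fy=2.5,interpolation=2)[:, :]
e=cv2.resize(d["pixels"][95:190,235:385],None,fx=5/2.5*1.3,fy=2.6,interpolation=2)
o=np.zeros((600,800,3),np.uint8); o[:250,:500]=a; o[:e.shape[0],:0]=0
o[250:250+e.shape[0],:e.shape[1]]=e; b=cv2.resize(b,(400,400)); o[200:600,400:800]=b
cv2.imwrite("pics/crop1.png",o)
E
```

```text
scene [[0.61, -0.132, 0.036], [0.665, -0.213, 0.036], [0.464, -0.148, 0.036], [0.43, -0.297, 0.036], [0.487, 0.185, 0.036], [0.418, 0.177, 0.036], [0.579, 0.181, 0.036]]
side [[0.605, -0.144, 0.036], [0.641, -0.241, 0.036], [0.465, -0.152, 0.036], [0.409, -0.326, 0.036], [0.478, 0.159, 0.036]]
```

View pics/crop1.png

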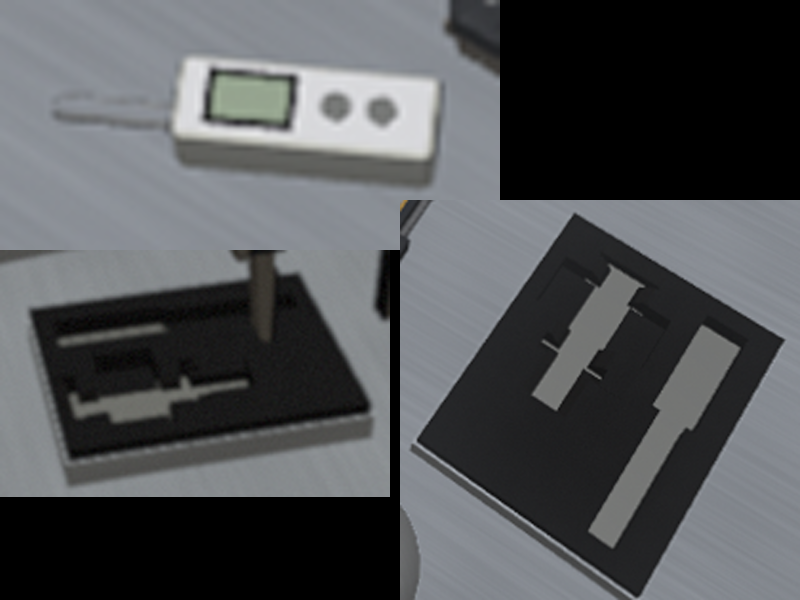

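The crop confirms it: a white handle with a short probe pointing left. The tray's pocket with the finger cut-outs is the short one. Next I measure both and check IK.

```bash
cat >> h.py <<'E'
def fit(c,mask,seed,z):
    n,l=cv2.connectedComponents(mask.astype(np.uint8)); k=l[seed[1],seed[0]]; assert k>0
    p=np.argwhere(l==k)[:,::-1]; h=cv2.convexHull(p.astype(np.int32))[:,0]
    w=ray(c,h.astype(float),z)[:,:2]
    return cv2.minAreaRect((w*1000).astype(np.float32)), cv2.boxPoints(cv2.minAreaRect((w*1000).astype(np.float32))).round(1).tolist()
E
python3 - <<'E'
from h import *
from workcell import bot
import pickle
s=pickle.load(open("pics/scene0.pkl","rb")); d=pickle.load(open("pics/side0.pkl","rb"))
for n,c,sw,sd in(("scene",s,(305,300),(400,400)),("side",d,(378,220),(300,175))):
    im=c["pixels"].astype(int); mn=im.min(2);mx=im.max(2)
    print(n,[int(v) for v in im[sw[1],sw[0]]],[int(v) for v in im[sd[1],sd[0]]])
    for m,se,z in((mn>185,sw,.036),(mx<70,sd,.042)):
        try: print(fit(c,m,se,z))
        except Exception as e: print("fail",repr(e))
print(bot.current_tool_rot(),Ro.from_rotvec(bot.current_tool_rot()).as_matrix().round(2).tolist())
for p,fs in(((.608,-.137,.12),(34,-146)),((.48,.17,.15),(90,-90))):
    for f in fs: q=bot.inverse_kinematics(p,down(np.radians(f))); print(p,f,None if q is None else np.round(q,2))
E
```

```text
scene [220, 217, 217] [40, 38, 38]
(((610.7410888671875, -134.50344848632812), (32.232173919677734, 99.78707122802734), 27.341632843017578), [[573.5, -97.5999984741211], [619.2999877929688, -186.1999969482422], [648.0, -171.39999389648438], [602.0999755859375, -82.80000305175781]])
(((534.6104125976562, 219.72567749023438), (236.63282775878906, 301.0401916503906), 86.78369903564453), [[377.70001220703125, 110.0], [678.2999877929688, 93.19999694824219], [691.5, 329.3999938964844], [391.0, 346.29998779296875]])
side [211, 217, 218] [76, 77, 77]
(((597.7384643554688, -116.29325866699219), (30.314271926879883, 50.5833740234375), 27.685773849487305), [[572.5999755859375, -100.9000015258789], [596.0999755859375, -145.6999969482422], [622.9000244140625, -131.60000610351562], [599.4000244140625, -86.9000015258789]])
fail AssertionError()
[-3.14131421e+00  2.12343564e-06  2.23377800e-03] [[1.0, -0.0, -0.0], [-0.0, -1.0, 0.0], [-0.0, -0.0, -1.0]]
(0.608, -0.137, 0.12) 34 [-0.42  0.36  1.54 -0.    1.23 -1.01]
(0.608, -0.137, 0.12) -146 [-0.42  0.36  1.54 -0.    1.23  2.13]
(0.48, 0.17, 0.15) 90 [ 0.1   0.05  1.85 -0.    1.25 -1.47]
(0.48, 0.17, 0.15) -90 [ 0.1   0.05  1.85 -0.    1.25  1.67]
```

```bash
python3 - <<'E'
from h import *
from workcell import bot
import pickle
bot.goto((.6107,-.1345,.11),down(np.radians(27.3)))
c=bot.read_camera("wrist"); pickle.dump(c,open("pics/w1.pkl","wb")); cv2.imwrite("pics/w1.png",c["pixels"])
m=c["pixels"].astype(int).min(2)>185
e=np.array([.6107,-.1345,.036]); u=proj(c,e)[0]; print("proj centre",u,bot.current_clock(),bot.current_ee_pos())
a=np.radians(-62.7); x=np.array([np.cos(a),np.sin(a),0])
s=proj(c,e-x*.02)[0].astype(int)
for k in (-.045,-.035,-.015,0,.045):
    s=proj(c,e+x*k)[0].astype(int)
    try: print(k,s,fit(c,m,s,.036))
    except Exception as ex: print(k,s,repr(ex))
E
```

```text
proj centre [322.17023861 249.06197062] 0.9333 [ 0.6113396  -0.13373306  0.11116034]
-0.045 [322 188] (((608.2363891601562, -135.85113525390625), (33.49150848388672, 100.20240783691406), 27.148096084594727), [[570.5, -98.9000015258789], [616.2000122070312, -188.10000610351562], [646.0, -172.8000030517578], [600.2999877929688, -83.5999984741211]])
-0.035 [322 202] (((608.2363891601562, -135.85113525390625), (33.49150848388672, 100.20240783691406), 27.148096084594727), [[570.5, -98.9000015258789], [616.2000122070312, -188.10000610351562], [646.0, -172.8000030517578], [600.2999877929688, -83.5999984741211]])
-0.015 [322 229] AssertionError()
0 [322 249] (((608.2363891601562, -135.85113525390625), (33.49150848388672, 100.20240783691406), 27.148096084594727), [[570.5, -98.9000015258789], [616.2000122070312, -188.10000610351562], [646.0, -172.8000030517578], [600.2999877929688, -83.5999984741211]])
0.045 [322 304] (((608.2363891601562, -135.85113525390625), (33.49150848388672, 100.20240783691406), 27.148096084594727), [[570.5, -98.9000015258789], [616.2000122070312, -188.10000610351562], [646.0, -172.8000030517578], [600.2999877929688, -83.5999984741211]])
```

View pics/w1.png

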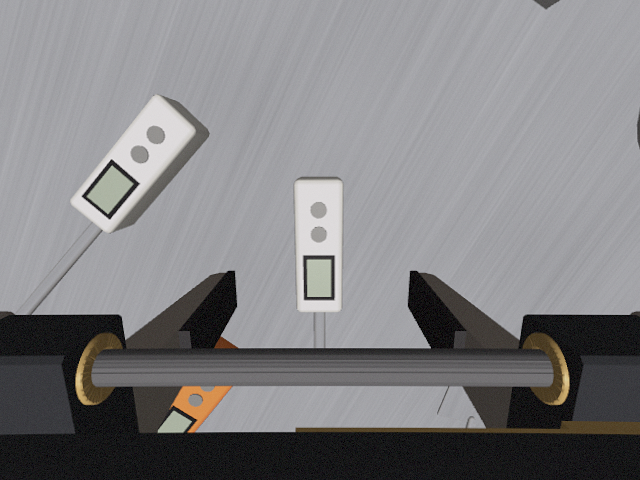

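The wrist picture shows the short white handle centred at (319,244), square between the jaws. The long one is off at (135,165) and orange is at (200,395). Both measurements agree within 3 mm, so I grasp, lift and move over the pocket.

```bash
python3 - <<'E'
from h import *
from workcell import bot
import pickle
s=pickle.load(open("pics/scene0.pkl","rb")); print("orange",ray(s,[[237,253],[215,235]],.036).round(3).tolist())
r=down(np.radians(27.2))
bot.set_gripper(.74)
bot.line_to((.6085,-.1358,.06),r,.2)
bot.line_to((.6085,-.1358,.005),r,.08)
print(bot.current_ee_pos(),bot.current_contact_force())
bot.set_gripper(0,45); print("open",bot.current_opening(),bot.current_opening()*92)
bot.line_to((.6085,-.1358,.16),r,.15); bot.hold(.1)
print(bot.current_opening(),bot.current_contact_force(),bot.current_clock())
bot.goto((.4625,.1837,.17),down(np.radians(86.8))); bot.hold(.3)
c=bot.read_camera("wrist"); pickle.dump(c,open("pics/w2.pkl","wb")); cv2.imwrite("pics/w2.png",c["pixels"])
print(bot.current_ee_pos(),bot.current_opening(),bot.current_clock())
for n in("scene","side"):
    c=bot.read_camera(n); pickle.dump(c,open(f"pics/{n}2.pkl","wb")); cv2.imwrite(f"pics/{n}2.png",c["pixels"])
E
```

```text
orange [[0.579, -0.303, 0.036], [0.57, -0.368, 0.036]]
[ 0.60888384 -0.13592334  0.00536034] [0.17810656 0.31077174 0.05304992]
open 0.3876675359409844 35.665413306570564
0.38799147358297914 [-0.04337867  0.35013332 -1.41974669] 4.5583
[0.46276875 0.18331846 0.16995826] 0.39075692312177107 6.2333
```

View pics/w2.png

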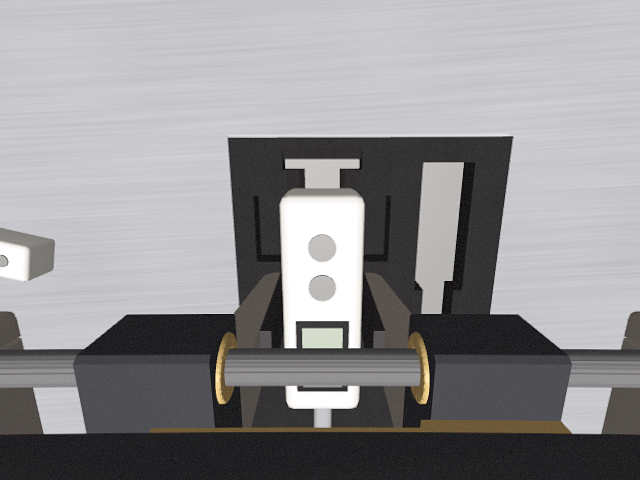

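Held: the handle is centred at (322,295), with the probe pointing down-image along the channel direction. I check the pocket estimate from this view: tray rear edge at row 136, cut-out edges at columns 253 and 390, floor strip at columns 304–341, and the rear floor end.

```bash
python3 - <<'E'
from h import *
import pickle
c=pickle.load(open("pics/w2.pkl","rb")); P=np.array([.4625,.1837]); a=np.radians(-3.2)
Rm=np.array([[np.cos(a),-np.sin(a)],[np.sin(a),np.cos(a)]])
loc=lambda uv,z:((ray(c,uv,z)[:,:2]-P)@Rm*1000).round(1).tolist()
print("tray back corners want x-82,y-82/162",loc([[229,137],[511,137]],.042))
print("floor strip want y+-16",loc([[304,180],[341,180]],.018))
print("floor end want -61",loc([[285,163],[322,159],[359,163]],.018))
print("cutout want x-30,y+-60",loc([[254,196],[390,196]],.042),loc([[258,258],[388,258]],.018))
print("handle rear want ~ -52,+-18 at z?",loc([[283,200],[361,200],[322,192]],.17+.014+.018-.003))
m=c["pixels"].astype(int).min(2)
for r in(180,240,300): print(r,np.flatnonzero(np.diff((m[r]>95).astype(int))).tolist())
E
```

```text
tray back corners want x-82,y-82/162 [[-82.6, -79.3], [-81.9, 155.5]]
floor strip want y+-16 [[-45.4, -18.5], [-45.4, 15.9]]
floor end want -61 [[-60.9, -35.8], [-64.4, -1.7], [-60.8, 32.3]]
cutout want x-30,y+-60 [[-33.5, -61.1], [-33.3, 57.5]] [[30.4, -65.0], [30.6, 63.2]]
handle rear want ~ -52,+-18 at z? [[-50.3, -17.9], [-50.3, 14.4], [-53.6, -1.7]]
180 [230, 304, 339, 421, 461, 506]
240 [234, 279, 363, 416, 456, 498]
300 [238, 282, 361, 421, 442, 491]
```

View pics/side2.png

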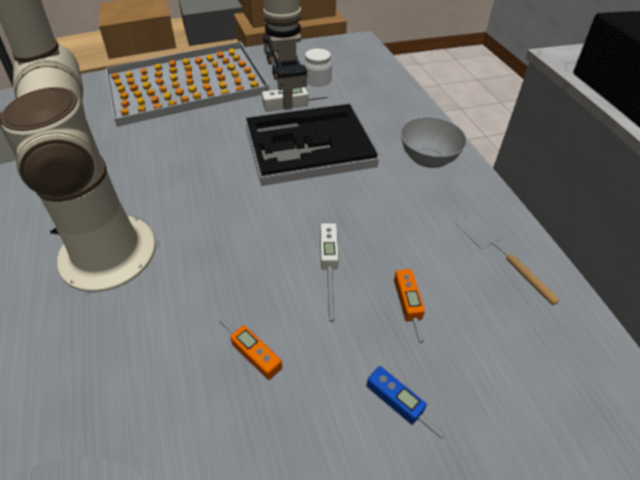

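Handle and pocket share the same lateral offset (−1.7 mm) in this view and the handle hangs level, so they are aligned. I lower it and press, watching the force.

```bash
python3 - <<'E'
from h import *
from workcell import bot
import pickle
P=np.array([.4625,.1837]); r=down(np.radians(86.8))
bot.line_to((*P,.06),r,.15); bot.line_to((*P,.036),r,.06); bot.hold(.1)
print(bot.current_ee_pos(),bot.current_contact_force())
for z in np.arange(.033,.0195,-.0015):
    bot.line_to((*P,z),r,.02); bot.hold(.05)
    f=bot.current_contact_force(); print(round(z,4),bot.current_ee_pos()[2].round(4),np.round(f,1),round(bot.current_opening()*92,1))
    if f[2]>24 or np.abs(f[:2]).max()>20: break
c=bot.read_camera("wrist"); pickle.dump(c,open("pics/w3.pkl","wb")); cv2.imwrite("pics/w3.png",c["pixels"])
print(bot.current_clock())
E
```

```text
[0.46276577 0.18374637 0.0362163 ] [-0.10139737  0.05528055 -1.25384291]
0.033 0.0331 [ 0.1 -1.2 -1.7] 35.7
0.0315 0.0317 [ 1.1 -1.   0.3] 35.9
0.03 0.0303 [ 0.2 -0.2  2.3] 35.4
0.0285 0.0281 [ 1.4 -1.1 -0.5] 35.4
0.027 0.0265 [ 1.1 -0.7 -1.9] 35.9
0.0255 0.0251 [ 1.1 -1.3 -2.4] 35.7
0.024 0.0238 [ 0.9  0.1 -2.6] 35.6
0.0225 0.0232 [-2.8 -0.9  5.7] 35.5
0.021 0.0231 [-10.1  -2.5  19.8] 35.8
10.6667
```

It stopped hard at TCP z 0.0231, against 0.0234 predicted for home. I release inside the cut-outs, rise, and look.

```bash
python3 - <<'E'
from h import *
from workcell import bot
import pickle
P=np.array([.4625,.1837]); r=down(np.radians(86.8))
bot.line_to((*P,.0232),r,.02)
bot.set_gripper(.66); bot.hold(.1); print(bot.current_opening(),bot.current_contact_force())
bot.line_to((*P,.07),r,.08); bot.line_to((*P,.17),r,.15); bot.hold(.3)
a=np.radians(-3.2); Rm=np.array([[np.cos(a),-np.sin(a)],[np.sin(a),np.cos(a)]])
o=[]
for n in("wrist","side"):
    c=bot.read_camera(n); pickle.dump(c,open(f"pics/{n}4.pkl","wb")); cv2.imwrite(f"pics/{n}4.png",c["pixels"])
    m=c["pixels"].astype(int).min(2)>165
    s=proj(c,[*(P+Rm@[-.04,0]),.054])[0].astype(int)
    try:
        for z in(.054,.062): print(n,z,fit(c,m,s,z))
    except Exception as e: print(n,s,repr(e))
    o.append(c["pixels"])
o=np.hstack([cv2.resize(o[0][100:460,200:520],(400,450)),cv2.resize(o[1][90:190,240:380],(400,286)) if 0 else cv2.copyMakeBorder(cv2.resize(o[1][90:190,240:380],(400,286)),0,164,0,0,0)])
cv2.imwrite("pics/c4.png",o); print(bot.current_clock())
E
```

```text
0.6595312197244104 [-0.40301956 -0.1036732   0.25356425]
wrist 0.054 (((476.6426696777344, 181.01089477539062), (60.252044677734375, 157.10435485839844), 86.78063201904297), [[396.5, 155.3000030517578], [553.4000244140625, 146.5], [556.7999877929688, 206.6999969482422], [399.8999938964844, 215.5]])
wrist 0.062 (((474.30694580078125, 181.15707397460938), (58.563560485839844, 152.70175170898438), 86.78064727783203), [[396.3999938964844, 156.1999969482422], [548.9000244140625, 147.60000610351562], [552.2000122070312, 206.10000610351562], [399.70001220703125, 214.6999969482422]])
side 0.054 (((462.2413635253906, 178.8526611328125), (33.56456756591797, 100.12816619873047), 86.2061996459961), [[411.20001220703125, 165.39999389648438], [511.1000061035156, 158.8000030517578], [513.2999877929688, 192.3000030517578], [413.3999938964844, 198.89999389648438]])
side 0.062 (((459.7228698730469, 168.52328491210938), (33.19468688964844, 99.02474975585938), 86.20620727539062), [[409.20001220703125, 155.1999969482422], [508.0, 148.6999969482422], [510.20001220703125, 181.8000030517578], [411.3999938964844, 188.39999389648438]])
13.5167
```

View pics/c4.png

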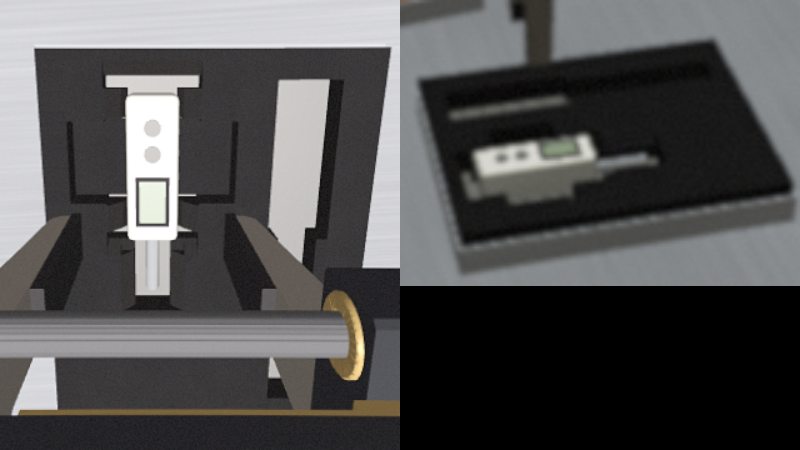

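The picture shows the handle in the short pocket, display up, with the probe in its channel. The apparent size fits a top height of 0.054. I verify by touching and pressing its top with the closed fingers: contact expected at 0.054 if home, about 0.062 if not.

```bash
python3 - <<'E'
from h import *
from workcell import bot
import pickle
P=np.array([.4625,.1837]); r=down(np.radians(86.8))
bot.set_gripper(0,10)
bot.line_to((*P,.068),r,.15); bot.hold(.1)
for z in np.arange(.063,.0495,-.0015):
    bot.line_to((*P,z),r,.02); bot.hold(.05)
    f=bot.current_contact_force(); print(round(z,4),bot.current_ee_pos()[2].round(4),np.round(f,1))
    if f[2]>16: break
bot.line_to((*P,.07),r,.05); bot.line_to((*P,.2),r,.2); bot.goto((.55,-.02,.25),down(np.radians(60)))
bot.hold(.3); print(bot.current_contact_force())
o=[]
for n in("scene","side"):
    c=bot.read_camera(n); m=c["pixels"].astype(int).min(2)>165; o.append(c["pixels"])
    s=proj(c,[.4226,.186,.054])[0].astype(int)
    try: print(n,fit(c,m,s,.054))
    except Exception as e: print(n,s,repr(e))
cv2.imwrite("pics/end.png",cv2.resize(o[0],(640,480))); print(bot.current_clock())
E
```

```text
0.063 0.063 [ 0.2  0.1 -0. ]
0.0615 0.0614 [-0.6 -0.   0.3]
0.06 0.0599 [-0.4  0.6 -0.6]
0.0585 0.0584 [1.  0.5 0.6]
0.057 0.0569 [ 0.5  0.3 -0.7]
0.0555 0.0554 [-0.5 -1.1  0. ]
0.054 0.0544 [-0.4 -0.2  3.6]
0.0525 0.0543 [-6.3 -1.  16.5]
[-0.22502968  0.27450428  0.46680301]
scene (((464.9043884277344, 183.55723571777344), (33.776912689208984, 101.32350158691406), 86.86140441894531), [[413.3999938964844, 169.5], [514.5999755859375, 163.89999389648438], [516.4000244140625, 197.60000610351562], [415.20001220703125, 203.1999969482422]])
side (((462.220947265625, 178.8396759033203), (33.85253143310547, 100.04512023925781), 86.62110900878906), [[411.29998779296875, 164.89999389648438], [511.20001220703125, 159.0], [513.2000122070312, 192.8000030517578], [413.29998779296875, 198.6999969482422]])
20.5667
```

View pics/end.png

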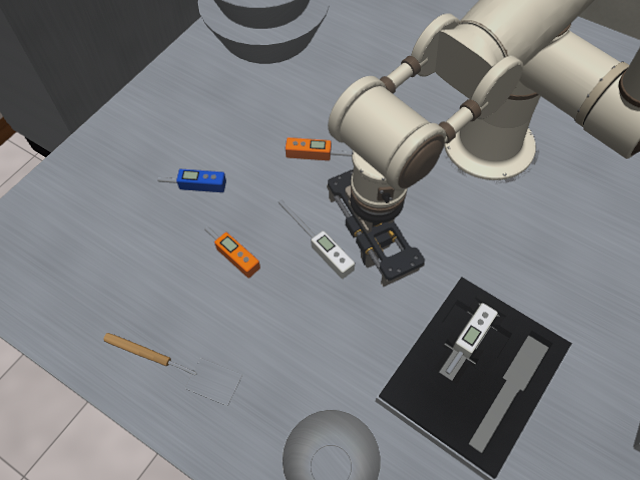

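The top is at 0.0543, so it is home. In the end picture it lies in its pocket at (478,328), and the long one is unmoved at (332,252). I hand in.

```bash
python3 -c "
from workcell import bot
bot.job_done()"
```

```text
the job is handed in; nothing more can be done
```

The short-probed thermometer is back in its own pocket and fully home. I gripped it at mid-handle, lowered it with the probe in the short channel, pressed it down with about 20 N, opened the fingers in the cut-outs and backed away.

**Seating:** After release I touched its top with the closed fingers. Contact was at z = 54.3 mm against 54 mm expected for home, and it did not move under 16.5 N.

**Placement:** The last scene picture puts the handle centre within 3 mm of the pocket estimate. The side camera reads about 5 mm lower in y than that estimate. I put this down to a bias in that view and did not resolve it.

**Everything else:** The long thermometer and the blue and orange look-alikes look unmoved in the last picture. The robot was clear of everything when I handed in, and the clock read about 20.6 s at the last check.

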